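# Load a loose tenon into the spring-fed tenon feeder and shut its gate

### The arm

A 6-joint arm with a two-finger parallel gripper is mounted at the origin on a cart in front of the work surface, level with it; the furniture and walls round the work are solid. World frame = base frame: x ahead of the robot, y to its left, z up, the work surface at z = 0. Lengths are in m, angles in degrees, forces in N, time in s.
With the tool pointing down it reaches from about 0.275 to 0.775 m from the base axis. Payload 14.6 kg.
Tool frame: the origin (TCP) lies between the finger pads; the fingertips stand 22 mm ahead of it and the grasp point (between the pads) lies 3 mm ahead of it; z points along the fingers, y is the line along which they close (so a half turn about z gives the same grasp; the last joint's range is limited). The gripper opens to 85 mm and grips with 20 to 120 N. Pads are 22 mm wide; open, the fingers measure 114 mm over their backs; the gripper's body (76 mm by 85 mm) begins 54 mm behind the grasp point. The pads swing forward as they close: fully open they stand 13 mm farther back than shut.
Start: joints at [55.846, 15.075, -2.767, 72.158, 0, 81.102], TCP at [0.224, 0.475, 0.253] pointing down, gripper open.
Joint ranges: [-151.79, 151.79], [-50.71, 97.33], [-67.44, 78.34], [-121.81, 120.89], [-77.56, 73.72], [-180, 180]. Speed limits (degrees/s): [108.29, 108.29, 147.25, 159.86, 180, 180].

### API

Orientations are given as a 3x3 rotation matrix whose columns are the frame's x, y, z axes.
In Python, from station import * gives the robot as it stands.
- The arm moves only by the tool move_arm, never from a script. Its argument "plan" is a list of rows, each an object of numbers: "dx", "dy", "dz": the shift along the tool's x, y, z in m; "wx", "wy", "wz": the turn, a rotation vector about the tool's x, y, z in degrees; "gripper": the opening, from 0 (shut) to 1 (fully open). In form: [{"dx": .., "dy": .., "dz": .., "wx": .., "wy": .., "wz": .., "gripper": ..}, ...]. A call has exactly 10 rows; each row shifts and turns the commanded pose from where the row before left it, along the tool's axes as they then stand; what a row does not reach is not made up. A row lasts 1/8 s, in which the tool goes at most 62.5 mm and 10.7 degrees, less where a joint would pass 70% of its speed; a pose out of reach is approached as far as the arm can. A call with a gripper value outside its range is refused whole. The fingers move at their own pace and stop on an object; "force" is the grip in N (left out, the last holds). Time passes only in rows, so rows that do not move let the fingers close, or fill a call up. It gives the time, the measured TCP pose, the force, the opening and the grip force at its end, in the units of the state.
- sense(): the state, without advancing time (a new reading comes with each control period).
- camera(name): name is "scene" or "side" or "wrist"; returns a dict with "frame" (420x560x3 uint8, blue, green, red), "fx", "fy", "cx", "cy" (pixels), "world_from_camera" (4x4, takes a point from camera to world coordinates). Camera axes: x right, y down, z forward; pixel columns grow to the right and rows downward; lengths in m; the calibration is good to about 2 mm. A picture is of the moment at which its call begins. There is no depth.
- job_done(): hands the job in; it is judged then, once.
The state is a dict: "clock": time; "qpos": joint angles; "dq": joint speeds; "joint_efforts": joint torques, N m; "position": TCP position; "ee_rot": TCP orientation; "contact_force": force on the tool from outside, world axes, zero at the start; "torque": the same for the moment, N m; "gripper_width": finger opening in m; "finger_force": force on a finger pad.
Only numpy, scipy, OpenCV 4.12 (cv2) and the standard library are available. Lean on these libraries where they do the work, as an engineer would, in place of code of your own. Each camera call takes 0.05 s, during which the arm holds its last target. There are 200 camera calls.

### The job

Load the pale beech tenon from the wooden tray into the spring-fed tenon feeder: lay it flat across the front of the stack, press the stack down against its spring and slide the tenon back under the two steel lips until it is fully home on top of the two tenons already there. Then swing the brass gate fully shut across the mouth and let go. Leave the dark tenon in its groove and do not disturb the other things on the bench.

Things in the scene. Friction and masses are not known exactly. Their poses are not given: they have to be found in the camera images.
- beech_tenon: The tenon to load: pale beech, 60 mm (its y) x 26 mm (its x) x 12 mm thick (its z), about 20 g, the same either way round. Origin at the centre of its underside. In the tray, ribs along both long sides leave only its ends free to grip (60 mm apart, 8 mm past the tray); in the feeder only its long sides are free (26 mm apart). So put it down on the open bench and take it again.
- dark_tenon: A dark brown tenon of the same size in the tray's other groove; it stays there. Origin at the centre of its underside.
- tray: Small wooden tray, fixed, 68 mm (x) x 44 mm (y), origin at the centre of its underside. Floor 6 mm above the bench, ribs up to 17 mm; two grooves 28 mm wide run along its y, at x = -16 and +16 mm. Which groove holds which tenon varies.
- feeder: Tenon feeder, fixed: green base (x -34 to +42, y -52 to +52, 10 mm high), two steel end channels, black spring follower. Origin on the bench under the stack; mouth to its -x; tenons lie along its y. The channels leave 63 mm in y. Rear stops at x = +14.5 mm. Front flanges (x -18 to -14.5) reach only 62 mm up. Between y = -21 and +21 mm all is open, front, top and rear, for fingers.
- lips (a point): Middle of the front edge of the two lips' underside, 80 mm above the bench. The lips cover the stack's ends (y beyond 21 mm either side) from x = +3 to +18 mm in the feeder's frame, 3 mm thick; bevels in front of them reach to x = -2 mm and up to 86 mm. At the start the spring holds two tenons up against the lips.
- press_point (a point): Origin of the new tenon when it has been pressed down far enough, just in front of the lips: feeder x = -16 mm, y = 0, 65.5 mm above the bench. It goes down here from above, flat, its rear 10 mm on the front of the upper tenon, held across its long sides with the fingertips about 3 mm above its underside; 14.5 mm of spring travel, about 9 N. Then slide it straight back (+x).
- home (a point): Where the new tenon's origin belongs: feeder x = 0, y = 0, 68 mm above the bench. 1.5 mm of play remains to the rear stops. When let go, the spring lifts the tenon the last 2 to 3 mm up against the lips and holds it.
- stacked_0: The lower pale tenon already in the feeder, same size; origin at the centre of its underside.
- stacked_1: The upper pale tenon already in the feeder, same size, its top at 80 mm; origin at the centre of its underside.
- gate (a joint): Brass swing gate: 0 = shut across the mouth, 2.0 rad = wide open, starts at 1.5 to 1.9, stays where left (0.02 N m of friction). Its arm is 31 mm long, 4 mm thick, 83.5 to 89.5 mm above the bench. Shut, it points from the pin to the feeder's -y with its outer face at feeder x = -18.5 mm; at 1.57 it points to -x with its outer face to +y. Push the outer face, 18 to 24 mm from the pin.
- gate_pin (a point): Axis of the gate's upright pin, at x = -12 mm, y = +41.5 mm in the feeder's frame, at the height of the arm's underside (83.5 mm). The arm's outer face lies 6.5 mm from this axis.
- gate_knob (a point): Top centre of the red knob on the end of the gate's arm, 99.5 mm above the bench, 9 mm across, 10 mm tall, 26 mm from the pin; below it a tongue hangs down to 70.5 mm.
- glue: White glue bottle with a red cap, 57 mm across, 139 mm tall, near the chair's back; origin at its base. Leave it alone.
- pliers: Blue-handled long nose pliers, 57 x 150 mm, lying under the chair; origin under their centre. Leave them alone.
- pins: Glass jar of pins with a blue lid, 52 mm across, 62 mm tall, behind the chair leg; origin at its base. Leave it alone.

How it is judged (in metres and radians):
On the way:
1. The beech tenon has been pressed in under both lips and slid home on top of the stack (x of beech_tenon in the frame of feeder between -0.003 and 0.004 m and y of beech_tenon in the frame of feeder between -0.004 and 0.004 m and z of beech_tenon in the frame of feeder between 0.0645 and 0.0705 m and angle between the y axis of beech_tenon and the y axis of feeder, either way round below 0.1 rad and angle between the z axis of beech_tenon and the z axis of feeder, either way round below 0.1 rad and z of stacked_1 in the frame of feeder below 0.0585 m and horizontal distance between each of stacked_1, stacked_0 and feeder below 0.006 m and z of stacked_0 in the frame of feeder below 0.0465 m), for 0.2 s.
At the end, for the whole second after the job is handed in: The beech tenon lies flat under both lips on the two others, within 3 mm (4 mm rearward or sideways) of home, 64.5 to 70.5 mm up and within 0.1 rad of straight; the two others lie below it; the gate is within 0.12 rad of shut; the dark tenon has moved under 12 mm; all is at rest (all of step 1 and value of joint gate below 0.12 rad and linear speed of beech_tenon below 0.01 m/s and distance of dark_tenon from where it was at the start of the episode below 0.012 m); the robot touches nothing.
It fails at once if The dark tenon is pulled out of its groove (moved over 20 mm) (distance of dark_tenon from where it was at the start of the episode above 0.02 m).
It fails at once if The glue bottle, pliers or jar of pins is shoved (over 30 mm), or the bottle or jar knocked over (distance of any of glue, pliers, pins from where it was at the start of the episode above 0.03 m or angle between any of glue, pins's own z axis and vertical above 0.5 rad).
It also fails if it takes over 54 s, if anything falls off the work surface, if the arm or the gripper's body presses on something with over 40 N, if the wrist force passes 120 N, or if a joint passes its speed limit or range.

## Working session

There is one attempt and no reset: what is moved stays moved. The work goes in short steps, Python scripts to look and compute and a tool call to move; the robot and the scene stay as the last step left them, time stands still between calls to the robot, and variables do not carry over. Pictures are saved under pics/ and viewed, at most 10 in all, crops included, and the job is handed in when it is done.

Besides the shell and the picture viewer there is one more tool, called after "Call:" as name(argument=value, ...), one argument or row to a line, values as JSON. move_arm: Moves the arm, as the interface text tells. Its arguments: {"type":"object","properties":{"plan":{"type":"array"},"force":{"type":"number"}},"required":["plan"]}

```bash
mkdir -p pics; ls; cat > h.py <<'E'
from station import *
import numpy as np, cv2
def snap(n,f):
    c=camera(n); cv2.imwrite('pics/'+f,c['frame']); np.savez('pics/'+f+'.npz',**{k:np.array(v) for k,v in c.items()}); return c
def ray(c,u,v):
    T=np.array(c['world_from_camera']); d=T[:3,:3]@np.array([(u-c['cx'])/c['fx'],(v-c['cy'])/c['fy'],1]); return T[:3,3],d
def onz(c,u,v,z):
    o,d=ray(c,u,v); return o+d*(z-o[2])/d[2]
def proj(c,p):
    T=np.linalg.inv(np.array(c['world_from_camera'])); q=T[:3,:3]@np.array(p)+T[:3,3]; return c['fx']*q[0]/q[2]+c['cx'],c['fy']*q[1]/q[2]+c['cy']
E
python3 - <<'E'
from h import *
for n in ['scene','side','wrist']:
    c=snap(n,n+'1.png'); print(n,np.round(c['world_from_camera'],3).tolist(),c['fx'])
s=sense();print(s['clock'],s['position'],np.round(s['ee_rot'],3).tolist(),s['gripper_width'])
a=[cv2.imread('pics/%s1.png'%n) for n in ['scene','side']]
E
```

```text
pics
scene [[-0.429, -0.515, 0.742, -0.082], [-0.903, 0.24, -0.356, 0.326], [0.005, -0.823, -0.568, 0.58], [0.0, 0.0, 0.0, 1.0]] 385.6347695677616
side [[-0.635, 0.548, -0.545, 1.015], [0.773, 0.468, -0.429, 0.386], [0.02, -0.693, -0.72, 0.71], [0.0, 0.0, 0.0, 1.0]] 393.73243887113426
wrist [[0.428, 0.866, 0.259, 0.157], [0.904, -0.409, -0.125, 0.505], [-0.002, 0.287, -0.958, 0.373], [0.0, 0.0, 0.0, 1.0]] 302.8962035231263
0.15 [0.2239202  0.47466301 0.25294695] [[-0.904, 0.427, -0.0], [0.427, 0.904, -0.001], [0.0, -0.001, -1.0]] 0.0857347533996536
```

View pics/scene1.png

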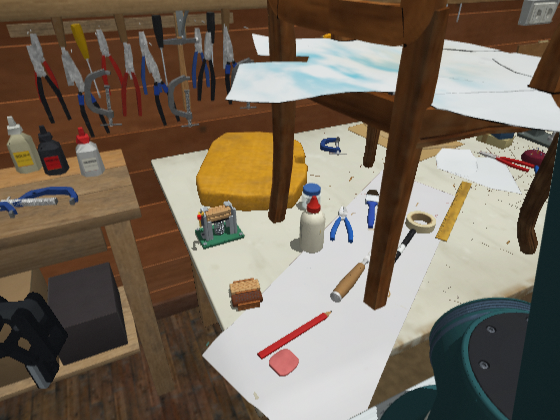

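View pics/side1.png

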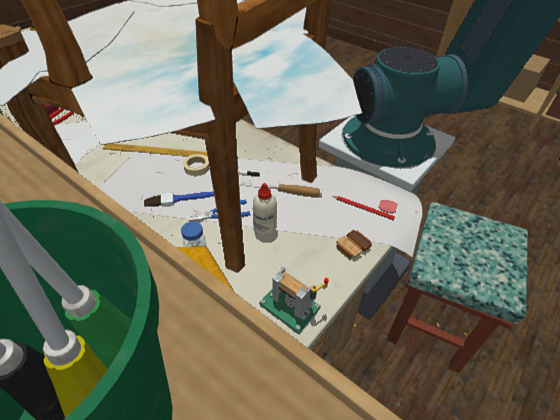

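View pics/wrist1.png

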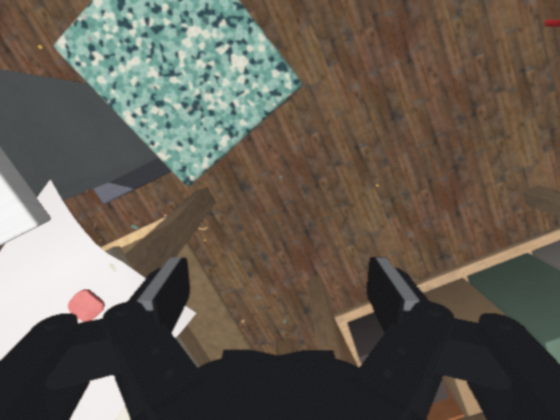

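Scene camera: tray near (246,292), feeder near (219,228), glue at (312,230), and the chair leg beside them. Side camera: tray at (353,243), feeder at (290,295), red knob at (326,281). The wrist camera shows only the floor. Next I'll enlarge the crops.

```bash
python3 - <<'E'
from h import *
a=cv2.imread('pics/scene1.png');b=cv2.imread('pics/side1.png')
A=cv2.resize(a[190:320,190:270],None,fx=4.6,fy=4.6,interpolation=cv2.INTER_CUBIC)
B=cv2.resize(b[225:335,255:380],None,fx=3.4,fy=4.6*130/110,interpolation=cv2.INTER_CUBIC)
B=cv2.resize(b[225:335,255:375],None,fx=3.5,fy=3.5,interpolation=cv2.INTER_CUBIC)
o=np.zeros((600,800,3),np.uint8);o[:598,:368]=A;o[:385,375:795]=B
cv2.imwrite('pics/crop1.png',o)
L=lambda f:dict(np.load('pics/'+f+'.npz'))
c=L('scene1.png');d=L('side1.png')
print('tray',onz(c,246,284,.018),onz(d,353,243,.018),'feed',onz(c,219,235,.01),onz(d,290,308,.01))
print('glue',onz(c,312,250,0),'pins',onz(d,192,243,0))
E
```

```text
tray [0.45972606 0.14556736 0.018     ] [0.44978696 0.15290887 0.018     ] feed [0.65013019 0.1423184  0.01      ] [0.67208508 0.14482853 0.01      ]
glue [ 0.5156611  -0.04031461  0.        ] pins [ 6.80013450e-01 -1.41286804e-01  1.11022302e-16]
```

View pics/crop1.png

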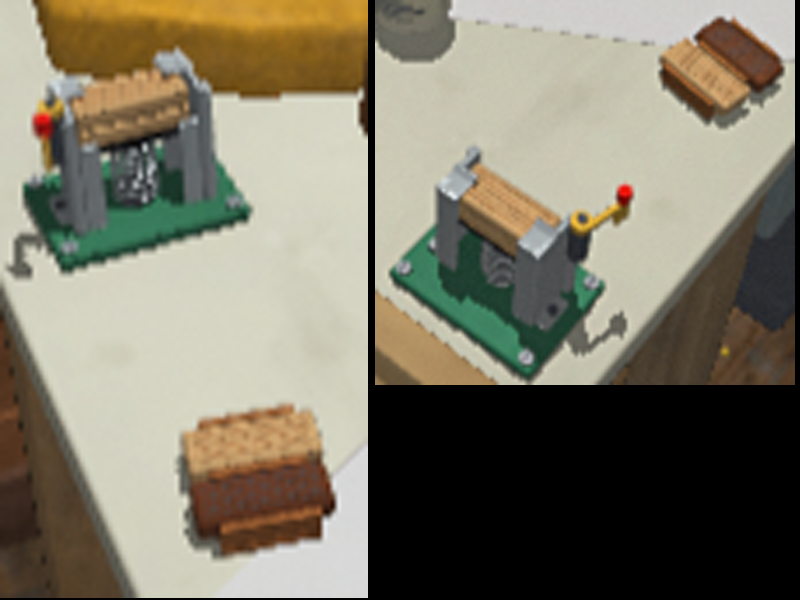

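```bash
python3 - <<'E'
from h import *
L=lambda f:dict(np.load('pics/'+f+'.npz'))
c=L('scene1.png');d=L('side1.png')
A=lambda p,z:onz(c,190+p[0]/4.6,190+p[1]/4.6,z).round(4)
B=lambda p,z:onz(d,255+(p[0]-375)/3.5,225+p[1]/3.5,z).round(4)
print('beech A',[A(p,.018) for p in [(183,435),(308,410),(323,452),(190,477)]])
print('beech B',[B(p,.018) for p in [(660,68),(690,40),(748,82),(718,106)]])
print('base A',[A(p,.01) for p in [(25,188),(66,262),(250,208)]])
print('base B',[B(p,.01) for p in [(390,270),(525,370),(605,285)]])
def tri(u,v):
    (o,a),(q,b)=ray(c,*u),ray(d,*v); s=np.linalg.lstsq(np.c_[a,-b],q-o,rcond=None)[0]; return (o+s[0]*a).round(4),(q+s[1]*b).round(4)
print('knob',tri((190+42/4.6,190+123/4.6),(255+250/3.5,225+194/3.5)))
for u,v in [(279,221),(375,308)]: print('leg',onz(c,u,v,0))
for u,v in [(236,268),(308,180)]: print('legside',onz(d,u,v,0))
print('seat?',tri((283,0),(214,10)))
E
```

```text
beech A [array([0.4722, 0.176 , 0.018 ]), array([0.4633, 0.12  , 0.018 ]), array([0.4364, 0.124 , 0.018 ]), array([0.447 , 0.1816, 0.018 ])]
beech B [array([0.4782, 0.1261, 0.018 ]), array([0.4449, 0.1278, 0.018 ]), array([0.4508, 0.1765, 0.018 ]), array([0.4804, 0.1722, 0.018 ])]
base A [array([0.6905, 0.1895, 0.01  ]), array([0.6209, 0.1871, 0.01  ]), array([0.6234, 0.0871, 0.01  ])]
base B [array([0.7018, 0.0885, 0.01  ]), array([0.7012, 0.1874, 0.01  ]), array([0.6291, 0.1903, 0.01  ])]
knob (array([0.6231, 0.1888, 0.0946]), array([0.6231, 0.1897, 0.0943]))
leg [ 0.65428844 -0.01989731  0.        ]
leg [ 0.30771584 -0.06596154  0.        ]
legside [ 6.65666618e-01 -1.29280043e-02  1.11022302e-16]
legside [ 0.3225516  -0.06970257  0.        ]
seat? (array([ 0.6434, -0.022 ,  0.5032]), array([ 0.6418, -0.0301,  0.5244]))
```

```bash
cat >> h.py <<'E'
def Rdown(yaw):  # tool y at heading yaw (deg), z down
    a=np.radians(yaw); y=np.array([np.cos(a),np.sin(a),0]); z=np.array([0,0,-1.]); return np.c_[np.cross(y,z),y,z]
def go(p,yaw,n,p0=None,yaw0=None):
    s=sense(); R=np.array(s['ee_rot']); p0=np.array(s['position']) if p0 is None else np.array(p0)
    yaw0=np.degrees(np.arctan2(R[1,1],R[0,1])) if yaw0 is None else yaw0
    D=(np.array(p)-p0)/n; dw=-(yaw-yaw0)/n
    print('yaw0',yaw0.__round__(2),'pos',p0.round(4))
    for i in range(n):
        v=Rdown(yaw0-dw*i).T@D; print('{"dx":%.4f,"dy":%.4f,"dz":%.4f,"wz":%.2f}'%(*v,dw))
E
python3 - <<'E'
from h import *
go([.457,.150,.20],81.3,8)
E
```

```text
yaw0 64.74 pos [0.2239 0.4747 0.2529]
{"dx":-0.0437,"dy":-0.0243,"dz":0.0066,"wz":-2.07}
{"dx":-0.0428,"dy":-0.0258,"dz":0.0066,"wz":-2.07}
{"dx":-0.0418,"dy":-0.0274,"dz":0.0066,"wz":-2.07}
{"dx":-0.0408,"dy":-0.0289,"dz":0.0066,"wz":-2.07}
{"dx":-0.0397,"dy":-0.0303,"dz":0.0066,"wz":-2.07}
{"dx":-0.0386,"dy":-0.0317,"dz":0.0066,"wz":-2.07}
{"dx":-0.0374,"dy":-0.0331,"dz":0.0066,"wz":-2.07}
{"dx":-0.0362,"dy":-0.0344,"dz":0.0066,"wz":-2.07}
```

Call:
move_arm(
  plan=[
    {"dx": -0.0437,"dy": -0.0243,"dz": 0.0066,"wz": -2.07},
    {"dx": -0.0428,"dy": -0.0258,"dz": 0.0066,"wz": -2.07},
    {"dx": -0.0418,"dy": -0.0274,"dz": 0.0066,"wz": -2.07},
    {"dx": -0.0408,"dy": -0.0289,"dz": 0.0066,"wz": -2.07},
    {"dx": -0.0397,"dy": -0.0303,"dz": 0.0066,"wz": -2.07},
    {"dx": -0.0386,"dy": -0.0317,"dz": 0.0066,"wz": -2.07},
    {"dx": -0.0374,"dy": -0.0331,"dz": 0.0066,"wz": -2.07},
    {"dx": -0.0362,"dy": -0.0344,"dz": 0.0066,"wz": -2.07},
    {},
    {},
  ],
)

```text
schema error: expected keys dx, dy, dz, wx, wy, wz, gripper
```

```bash
python3 - <<'E'
from h import *
c=snap('wrist','w2.png'); s=sense(); print(s['clock'],s['position'],np.round(s['ee_rot'],3).tolist(),s['contact_force'])
E
```

```text
0.2 [0.223915  0.4747061 0.2530137] [[-0.904, 0.427, -0.0], [0.427, 0.904, -0.0], [0.0, -0.001, -1.0]] [-0.56025787  0.12073676 -0.57551844]
```

View pics/w2.png

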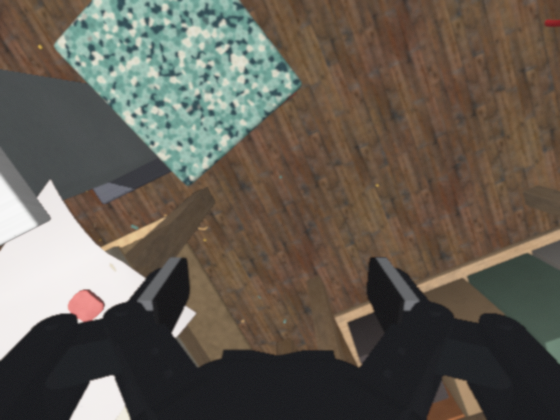

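The call was refused because every key has to be given in each row. The picture is unchanged: still only the floor.

Call:
move_arm(
  plan=[
    {"dx": -0.0437,"dy": -0.0243,"dz": 0.0066,"wx": 0,"wy": 0,"wz": -2.07,"gripper": 1},
    {"dx": -0.0428,"dy": -0.0258,"dz": 0.0066,"wx": 0,"wy": 0,"wz": -2.07,"gripper": 1},
    {"dx": -0.0418,"dy": -0.0274,"dz": 0.0066,"wx": 0,"wy": 0,"wz": -2.07,"gripper": 1},
    {"dx": -0.0408,"dy": -0.0289,"dz": 0.0066,"wx": 0,"wy": 0,"wz": -2.07,"gripper": 1},
    {"dx": -0.0397,"dy": -0.0303,"dz": 0.0066,"wx": 0,"wy": 0,"wz": -2.07,"gripper": 1},
    {"dx": -0.0386,"dy": -0.0317,"dz": 0.0066,"wx": 0,"wy": 0,"wz": -2.07,"gripper": 1},
    {"dx": -0.0374,"dy": -0.0331,"dz": 0.0066,"wx": 0,"wy": 0,"wz": -2.07,"gripper": 1},
    {"dx": -0.0362,"dy": -0.0344,"dz": 0.0066,"wx": 0,"wy": 0,"wz": -2.07,"gripper": 1},
    {"dx": 0,"dy": 0,"dz": 0,"wx": 0,"wy": 0,"wz": 0,"gripper": 1},
    {"dx": 0,"dy": 0,"dz": 0,"wx": 0,"wy": 0,"wz": 0,"gripper": 1},
  ],
)

```text
clock: 1.45
position: [0.4568, 0.1502, 0.2004]
ee_rot: [[-0.988, 0.152, -0.001], [0.152, 0.988, 0.0], [0.001, 0.0, -1.0]]
contact_force: [-0.5, 0.1, 0.2]
gripper_width: 0.0851
finger_force: 0.0
```

```bash
python3 - <<'E'
from h import *
c=snap('wrist','w3.png'); s=sense(); print(s['clock'],s['position'],np.round(s['ee_rot'],3).tolist(),s['contact_force'],s['qpos'])
E
```

```text
1.5 [0.45664257 0.15061691 0.20052556] [[-0.989, 0.151, -0.0], [0.151, 0.989, 0.0], [0.0, 0.0, -1.0]] [ 0.08225312 -0.23564235 -0.08136271] [ 8.52647685e+00  1.21464393e+01 -1.51937289e+01  6.26762028e+01
  1.03171026e-02  1.72108159e+01]
```

View pics/w3.png

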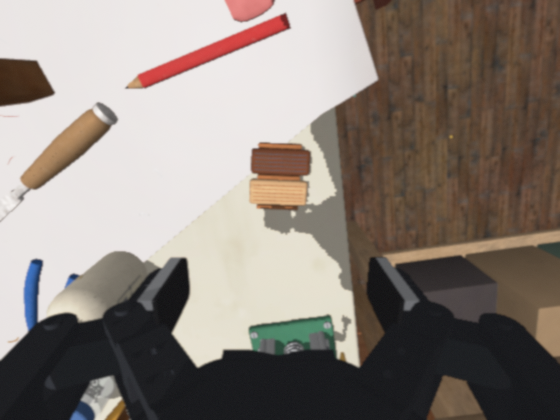

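Wrist view: beech tenon at about (279,193), dark tenon at (281,161), and the feeder base's front edge near (292,322). I'll measure the beech and work out the pick.

```bash
python3 - <<'E'
from h import *
c=dict(np.load('pics/w3.png.npz')); f=c['frame']
h=cv2.cvtColor(f,cv2.COLOR_BGR2HSV); print(h[192,279],h[161,281],h[230,260],h[177,279])
m=((h[...,0]>8)&(h[...,0]<25)&(h[...,1]>70)&(h[...,2]>165)).astype(np.uint8); m[:165]=0;m[215:]=0;m[:,:235]=0;m[:,320:]=0
k=max(cv2.findContours(m,0,2)[0],key=cv2.contourArea); b=cv2.boxPoints(cv2.minAreaRect(k)); print(b.round(1).tolist())
q=np.array([onz(c,*p,.018) for p in b]); print(q.round(4).tolist(),q.mean(0))
e=[q[(i+1)%4]-q[i] for i in range(4)]; print([(np.linalg.norm(x).round(4),np.degrees(np.arctan2(x[1],x[0])).round(1)) for x in e])
g=cv2.inRange(h,(60,80,30),(90,255,200)); g[:280]=0
k=max(cv2.findContours(g,0,2)[0],key=cv2.contourArea)[:,0]; print(k[(k[:,0]-k[:,1]).argmin()],k[k.sum(1).argmin()],k[(k[:,0]-k[:,1]).argmax()])
for p in [(250,322),(332,316)]: print(onz(c,*p,.01))
E
```

```text
[ 15 107 224] [  8 113 124] [ 23  23 228] [ 12 149 178]
[[250.0, 180.0], [306.0, 180.0], [306.0, 208.0], [250.0, 208.0]]
[[0.4424, 0.1226, 0.018], [0.4511, 0.179, 0.018], [0.4807, 0.1752, 0.018], [0.4718, 0.1173, 0.018]] [0.4614925  0.14851075 0.018     ]
[(np.float64(0.057), np.float64(81.2)), (np.float64(0.0298), np.float64(-7.3)), (np.float64(0.0586), np.float64(-98.8)), (np.float64(0.0298), np.float64(169.7))]
[254 350] [252 327] [329 318]
[0.61622728 0.09027325 0.01      ]
[0.62284922 0.18923711 0.01      ]
```

Call:
move_arm(
  plan=[
    {"dx": -0.0037,"dy": -0.0016,"dz": 0.04,"wx": 0,"wy": 0,"wz": 0,"gripper": 1},
    {"dx": 0,"dy": 0,"dz": 0.05,"wx": 0,"wy": 0,"wz": 0,"gripper": 1},
    {"dx": 0,"dy": 0,"dz": 0.045,"wx": 0,"wy": 0,"wz": 0,"gripper": 1},
    {"dx": 0,"dy": 0,"dz": 0.025,"wx": 0,"wy": 0,"wz": 0,"gripper": 1},
    {"dx": 0,"dy": 0,"dz": 0.0155,"wx": 0,"wy": 0,"wz": 0,"gripper": 1},
    {"dx": 0,"dy": 0,"dz": 0,"wx": 0,"wy": 0,"wz": 0,"gripper": 1},
    {"dx": 0,"dy": 0,"dz": 0,"wx": 0,"wy": 0,"wz": 0,"gripper": 0.5},
    {"dx": 0,"dy": 0,"dz": 0,"wx": 0,"wy": 0,"wz": 0,"gripper": 0.5},
    {"dx": 0,"dy": 0,"dz": 0,"wx": 0,"wy": 0,"wz": 0,"gripper": 0.5},
    {"dx": 0,"dy": 0,"dz": 0,"wx": 0,"wy": 0,"wz": 0,"gripper": 0.5},
  ],
  force=30,
)

```text
clock: 2.75
position: [0.461, 0.1484, 0.026]
ee_rot: [[-0.989, 0.151, 0.002], [0.151, 0.989, 0.001], [-0.001, 0.001, -1.0]]
contact_force: [-1.2, 1.9, 5.3]
gripper_width: 0.059
finger_force: 30.9
```

Call:
move_arm(
  plan=[
    {"dx": 0,"dy": 0,"dz": -0.02,"wx": 0,"wy": 0,"wz": 0,"gripper": 0.5},
    {"dx": 0,"dy": 0,"dz": -0.03,"wx": 0,"wy": 0,"wz": 0,"gripper": 0.5},
    {"dx": -0.025,"dy": 0.005,"dz": 0,"wx": 0,"wy": 0,"wz": 0,"gripper": 0.5},
    {"dx": -0.035,"dy": 0.005,"dz": 0,"wx": 0,"wy": 0,"wz": 0,"gripper": 0.5},
    {"dx": -0.028,"dy": 0.005,"dz": 0,"wx": 0,"wy": 0,"wz": 0,"gripper": 0.5},
    {"dx": 0,"dy": 0,"dz": 0.01,"wx": 0,"wy": 0,"wz": -6.7,"gripper": 0.5},
    {"dx": 0,"dy": 0,"dz": 0.02,"wx": 0,"wy": 0,"wz": 0,"gripper": 0.5},
    {"dx": 0,"dy": 0,"dz": 0.015,"wx": 0,"wy": 0,"wz": 0,"gripper": 0.5},
    {"dx": 0,"dy": 0,"dz": 0.0095,"wx": 0,"wy": 0,"wz": 0,"gripper": 0.5},
    {"dx": 0,"dy": 0,"dz": 0,"wx": 0,"wy": 0,"wz": 0,"gripper": 0.5},
  ],
)

```text
clock: 4.0
position: [0.5496, 0.1495, 0.0203]
ee_rot: [[-0.999, 0.035, -0.0], [0.035, 0.999, -0.0], [0.0, -0.0, -1.0]]
contact_force: [0.2, 1.3, 0.6]
gripper_width: 0.0591
finger_force: 33.3
```

Call:
move_arm(
  plan=[
    {"dx": 0,"dy": 0,"dz": 0,"wx": 0,"wy": 0,"wz": 0,"gripper": 1},
    {"dx": 0,"dy": 0,"dz": 0,"wx": 0,"wy": 0,"wz": 0,"gripper": 1},
    {"dx": 0,"dy": 0,"dz": -0.03,"wx": 0,"wy": 0,"wz": 0,"gripper": 1},
    {"dx": 0,"dy": 0,"dz": -0.03,"wx": 0,"wy": 0,"wz": 10,"gripper": 1},
    {"dx": 0,"dy": 0,"dz": -0.03,"wx": 0,"wy": 0,"wz": 10,"gripper": 1},
    {"dx": 0,"dy": 0,"dz": -0.03,"wx": 0,"wy": 0,"wz": 10,"gripper": 1},
    {"dx": 0,"dy": 0,"dz": -0.03,"wx": 0,"wy": 0,"wz": 10,"gripper": 1},
    {"dx": 0,"dy": 0,"dz": -0.03,"wx": 0,"wy": 0,"wz": 10,"gripper": 1},
    {"dx": 0,"dy": 0,"dz": -0.03,"wx": 0,"wy": 0,"wz": 10,"gripper": 1},
    {"dx": 0,"dy": 0,"dz": -0.02,"wx": 0,"wy": 0,"wz": 10,"gripper": 1},
  ],
)

```text
clock: 5.25
position: [0.5499, 0.1495, 0.2523]
ee_rot: [[-0.304, 0.953, 0.002], [0.953, 0.304, 0.0], [-0.0, 0.002, -1.0]]
contact_force: [0.7, -0.5, 0.4]
gripper_width: 0.0853
finger_force: 0.0
```

Call:
move_arm(
  plan=[
    {"dx": 0,"dy": 0.02,"dz": 0,"wx": 0,"wy": 0,"wz": 10,"gripper": 1},
    {"dx": 0,"dy": 0.02,"dz": 0,"wx": 0,"wy": 0,"wz": 10,"gripper": 1},
    {"dx": 0,"dy": 0.01,"dz": 0,"wx": 0,"wy": 0,"wz": 0,"gripper": 1},
    {"dx": 0,"dy": 0,"dz": 0,"wx": 0,"wy": 0,"wz": 0,"gripper": 1},
    {"dx": 0,"dy": 0,"dz": 0,"wx": 0,"wy": 0,"wz": 0,"gripper": 1},
    {"dx": 0,"dy": 0,"dz": 0,"wx": 0,"wy": 0,"wz": 0,"gripper": 1},
    {"dx": 0,"dy": 0,"dz": 0,"wx": 0,"wy": 0,"wz": 0,"gripper": 1},
    {"dx": 0,"dy": 0,"dz": 0,"wx": 0,"wy": 0,"wz": 0,"gripper": 1},
    {"dx": 0,"dy": 0,"dz": 0,"wx": 0,"wy": 0,"wz": 0,"gripper": 1},
    {"dx": 0,"dy": 0,"dz": 0,"wx": 0,"wy": 0,"wz": 0,"gripper": 1},
  ],
)

```text
clock: 6.5
position: [0.5986, 0.1581, 0.2505]
ee_rot: [[0.035, 0.999, -0.0], [0.999, -0.035, -0.0], [-0.0, -0.0, -1.0]]
contact_force: [0.7, -0.9, -0.7]
gripper_width: 0.0855
finger_force: 0.0
```

```bash
python3 - <<'E'
from h import *
c=snap('wrist','w4.png'); s=sense(); print(s['clock'],s['position'],np.round(s['ee_rot'],3).tolist(),s['contact_force'],s['qpos'].round(1))
cv2.imwrite('pics/w4z.png',cv2.resize(c['frame'][60:350,100:500],None,fx=2,fy=2,interpolation=cv2.INTER_CUBIC))
E
```

```text
6.55 [0.59861758 0.15810897 0.25048177] [[0.035, 0.999, -0.0], [0.999, -0.035, 0.0], [0.0, -0.0, -1.0]] [-0.8599113   0.12557292 -0.20991086] [ 7.3 24.6 11.4 76.8  0.  99.3]
```

View pics/w4z.png

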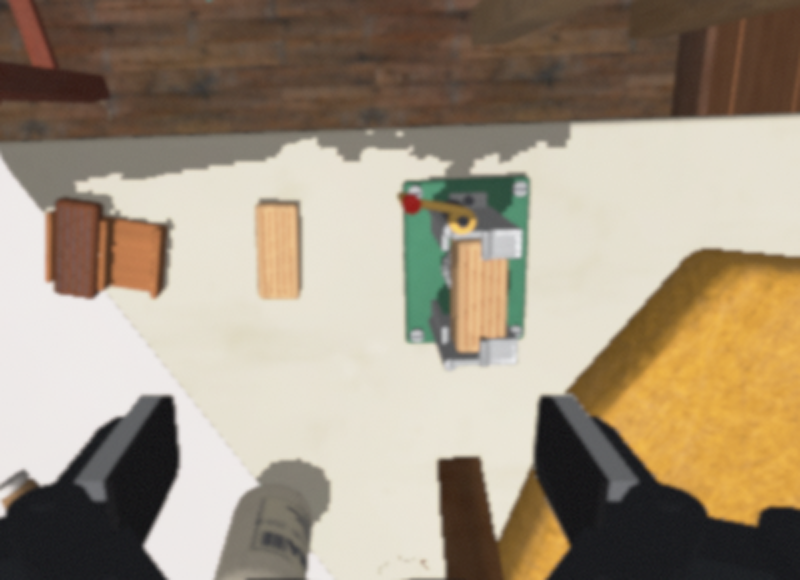

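Crop scale 2, offset (100,60). Beech tenon at (279,250), feeder base corners near (404,181) to (525,342), knob at (411,203), pin at (461,221), stack top at (480,297), lip plates at (503,243) and (498,351).

```bash
python3 - <<'E'
from h import *
c=dict(np.load('pics/w4.png.npz')); f=c['frame']; h=cv2.cvtColor(f,cv2.COLOR_BGR2HSV)
def rect(m,z,roi):
    x0,y0,x1,y1=roi; n=np.zeros_like(m); n[y0:y1,x0:x1]=m[y0:y1,x0:x1]
    k=max(cv2.findContours(n,0,2)[0],key=cv2.contourArea); r=cv2.minAreaRect(k); b=cv2.boxPoints(r)
    b=b+0.5*np.sign(b-b.mean(0))
    q=np.array([onz(c,*p,z) for p in b]); print(b.round(1).tolist(),'ctr',q.mean(0).round(4))
    for i in range(2): e=q[i+1]-q[i]; print('  ',np.linalg.norm(e).round(4),np.degrees(np.arctan2(e[1],e[0])).round(2))
    return q
w=cv2.inRange(h,(8,60,150),(25,255,255))
print('tenon');rect(w,.012,(220,150,260,220))
print('stack');rect(w,.080,(318,170,362,245))
print('base');rect(cv2.inRange(h,(60,70,30),(95,255,255)),.010,(295,140,370,240))
for n,p,z in [('base00',(404,181),.01),('base01',(528,176),.01),('base10',(406,342),.01),('base11',(523,341),.01),('knob',(411,203),.0995),('pin',(461,221),.0895),('lipU',(522,229),.083),('lipU',(522,257),.083),('lipL',(517,338),.083),('lipL',(517,362),.083)]:
    print(n,onz(c,100+p[0]/2,60+p[1]/2,z).round(4))
E
```

```text
tenon
[[227.5, 161.5], [249.5, 161.5], [249.5, 209.5], [227.5, 209.5]] ctr [0.5497 0.1489 0.012 ]
   0.0261 -2.05
   0.0597 -93.6
stack
[[326.5, 179.5], [353.5, 179.5], [353.5, 235.5], [326.5, 235.5]] ctr [0.6596 0.1379 0.08  ]
   0.0264 -2.05
   0.0591 -87.93
base
[[301.20001220703125, 164.89999389648438], [321.8999938964844, 164.10000610351562], [324.3999938964844, 230.10000610351562], [303.70001220703125, 230.89999389648438]] ctr [0.6401 0.1294 0.01  ]
   0.0248 0.05
   0.0847 -87.49
base00 [0.6274 0.1887 0.01  ]
base01 [0.7004 0.189  0.01  ]
base10 [0.6274 0.0868 0.01  ]
base11 [0.702  0.0848 0.01  ]
knob [0.6237 0.1892 0.0995]
pin [0.6479 0.1784 0.0895]
lipU [0.6784 0.1722 0.083 ]
lipU [0.679  0.1584 0.083 ]
lipL [0.6783 0.1161 0.083 ]
lipL [0.6789 0.1029 0.083 ]
```

Call:
move_arm(
  plan=[
    {"dx": -0.0054,"dy": -0.0245,"dz": 0.03,"wx": 0,"wy": 0,"wz": 0,"gripper": 0.55},
    {"dx": -0.0054,"dy": -0.024,"dz": 0.04,"wx": 0,"wy": 0,"wz": 0,"gripper": 0.55},
    {"dx": 0,"dy": 0,"dz": 0.05,"wx": 0,"wy": 0,"wz": 0,"gripper": 0.55},
    {"dx": 0,"dy": 0,"dz": 0.05,"wx": 0,"wy": 0,"wz": 0,"gripper": 0.55},
    {"dx": 0,"dy": 0,"dz": 0.035,"wx": 0,"wy": 0,"wz": 0,"gripper": 0.55},
    {"dx": 0,"dy": 0,"dz": 0.0205,"wx": 0,"wy": 0,"wz": 0,"gripper": 0.55},
    {"dx": 0,"dy": 0,"dz": 0,"wx": 0,"wy": 0,"wz": 0,"gripper": 0.55},
    {"dx": 0,"dy": 0,"dz": 0,"wx": 0,"wy": 0,"wz": 0,"gripper": 0.1},
    {"dx": 0,"dy": 0,"dz": 0,"wx": 0,"wy": 0,"wz": 0,"gripper": 0.1},
    {"dx": 0,"dy": 0,"dz": 0,"wx": 0,"wy": 0,"wz": 0,"gripper": 0.1},
  ],
  force=60,
)

```text
clock: 7.8
position: [0.5505, 0.1491, 0.0263]
ee_rot: [[0.035, 0.999, 0.002], [0.999, -0.035, 0.0], [0.0, 0.002, -1.0]]
contact_force: [-1.6, -0.1, 6.5]
gripper_width: 0.0241
finger_force: 59.7
```

Call:
move_arm(
  plan=[
    {"dx": 0,"dy": 0,"dz": -0.02,"wx": 0,"wy": 0,"wz": 0,"gripper": 0.1},
    {"dx": 0,"dy": 0,"dz": -0.04,"wx": 0,"wy": 0,"wz": 0,"gripper": 0.1},
    {"dx": 0,"dy": 0,"dz": -0.04,"wx": 0,"wy": 0,"wz": -2,"gripper": 0.1},
    {"dx": -0.004,"dy": 0.03,"dz": 0,"wx": 0,"wy": 0,"wz": 0,"gripper": 0.1},
    {"dx": -0.004,"dy": 0.035,"dz": 0,"wx": 0,"wy": 0,"wz": 0,"gripper": 0.1},
    {"dx": -0.0035,"dy": 0.029,"dz": 0,"wx": 0,"wy": 0,"wz": 0,"gripper": 0.1},
    {"dx": 0,"dy": 0,"dz": 0,"wx": 0,"wy": 0,"wz": 0,"gripper": 0.1},
    {"dx": 0,"dy": 0,"dz": 0,"wx": 0,"wy": 0,"wz": 0,"gripper": 0.1},
    {"dx": 0,"dy": 0,"dz": 0,"wx": 0,"wy": 0,"wz": 0,"gripper": 0.1},
    {"dx": 0,"dy": 0,"dz": 0,"wx": 0,"wy": 0,"wz": 0,"gripper": 0.1},
  ],
)

```text
clock: 9.05
position: [0.6433, 0.1377, 0.1253]
ee_rot: [[-0.0, 1.0, 0.0], [1.0, 0.0, 0.0], [0.0, 0.0, -1.0]]
contact_force: [-0.1, 0.2, -0.3]
gripper_width: 0.0237
finger_force: 59.0
```

```bash
python3 - <<'E'
from h import *
c=snap('wrist','w5.png'); s=sense(); print(s['clock'],s['position'],np.round(s['ee_rot'],3).tolist(),s['contact_force'],s['gripper_width'])
cv2.imwrite('pics/w5z.png',cv2.resize(c['frame'][140:400,160:420],None,fx=2.3,fy=2.3,interpolation=cv2.INTER_CUBIC))
E
```

```text
9.1 [0.64337407 0.13765205 0.12528353] [[-0.0, 1.0, 0.0], [1.0, 0.0, 0.0], [0.0, 0.0, -1.0]] [-0.35438825 -0.12715206 -0.34166822] 0.024063280324539936
```

View pics/w5z.png

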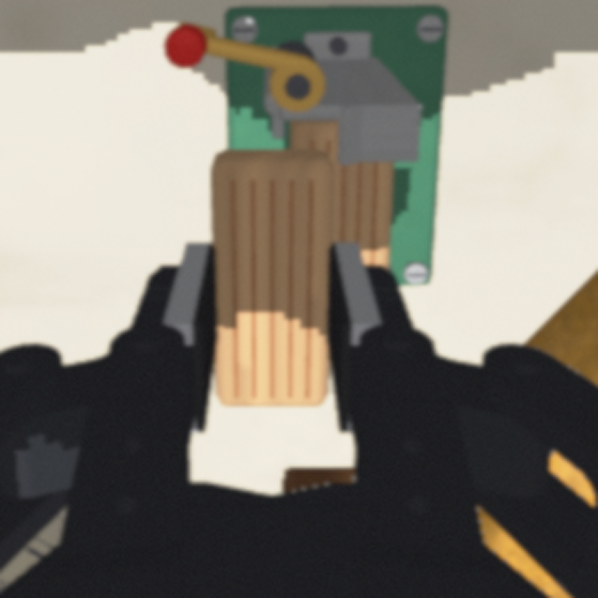

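The tenon is held straight: its ends are at crop rows 152 and 405 and its sides at columns 213 and 330. The pin is at (297,87), and the base screws are at (431,27) and (417,273).

```bash
python3 - <<'E'
from h import *
c=dict(np.load('pics/w5.png.npz'))
P=lambda u,v,z:onz(c,160+u/2.3,140+v/2.3,z).round(4)
for n,p in dict(tTop=(272,151,.111),tBot=(272,406,.111),tL=(212,230,.111),tR=(331,230,.111),pin=(298,86,.0895),knob=(186,46,.0995),sL=(242,27,.011),sU=(431,27,.011),sD=(417,273,.011),lipInner=(380,161,.083),lipRear=(419,135,.083),lipFront=(341,140,.083),lipouter=(380,104,.083)).items(): print(n,P(*p))
E
```

```text
tTop [0.6427 0.1696 0.111 ]
tBot [0.6427 0.1091 0.111 ]
tL [0.6302 0.1523 0.111 ]
tR [0.655  0.1523 0.111 ]
pin [0.6487 0.1785 0.0895]
knob [0.6247 0.1891 0.0995]
sL [0.6328 0.1826 0.011 ]
sU [0.696  0.1826 0.011 ]
sD [0.6967 0.092  0.011 ]
lipInner [0.6692 0.1585 0.083 ]
lipRear [0.6784 0.1651 0.083 ]
lipFront [0.6595 0.1639 0.083 ]
lipouter [0.6686 0.1728 0.083 ]
```

Call:
move_arm(
  plan=[
    {"dx": -0.0011,"dy": 0.001,"dz": 0.01,"wx": 0,"wy": 0,"wz": 0,"gripper": 0.1},
    {"dx": 0,"dy": 0,"dz": 0.006,"wx": 0,"wy": 0,"wz": 0,"gripper": 0.1},
    {"dx": 0,"dy": 0,"dz": 0.004,"wx": 0,"wy": 0,"wz": 0,"gripper": 0.1},
    {"dx": 0,"dy": 0,"dz": 0.004,"wx": 0,"wy": 0,"wz": 0,"gripper": 0.1},
    {"dx": 0,"dy": 0,"dz": 0.004,"wx": 0,"wy": 0,"wz": 0,"gripper": 0.1},
    {"dx": 0,"dy": 0,"dz": 0.004,"wx": 0,"wy": 0,"wz": 0,"gripper": 0.1},
    {"dx": 0,"dy": 0,"dz": 0.002,"wx": 0,"wy": 0,"wz": 0,"gripper": 0.1},
    {"dx": 0,"dy": 0,"dz": 0,"wx": 0,"wy": 0,"wz": 0,"gripper": 0.1},
    {"dx": 0,"dy": 0,"dz": 0,"wx": 0,"wy": 0,"wz": 0,"gripper": 0.1},
    {"dx": 0,"dy": 0,"dz": 0,"wx": 0,"wy": 0,"wz": 0,"gripper": 0.1},
  ],
  force=100,
)

```text
clock: 10.35
position: [0.6445, 0.1363, 0.0913]
ee_rot: [[-0.0, 1.0, -0.0], [1.0, 0.0, -0.0], [-0.0, -0.0, -1.0]]
contact_force: [-3.8, -1.4, 7.7]
gripper_width: 0.0223
finger_force: 101.2
```

Call:
move_arm(
  plan=[
    {"dx": 0,"dy": 0.002,"dz": 0,"wx": 0,"wy": 0,"wz": 0,"gripper": 0.1},
    {"dx": 0,"dy": 0.002,"dz": 0,"wx": 0,"wy": 0,"wz": 0,"gripper": 0.1},
    {"dx": 0,"dy": 0.002,"dz": 0,"wx": 0,"wy": 0,"wz": 0,"gripper": 0.1},
    {"dx": 0,"dy": 0.002,"dz": 0,"wx": 0,"wy": 0,"wz": 0,"gripper": 0.1},
    {"dx": 0,"dy": 0,"dz": 0,"wx": 0,"wy": 0,"wz": 0,"gripper": 0.1},
    {"dx": 0,"dy": 0,"dz": 0,"wx": 0,"wy": 0,"wz": 0,"gripper": 0.1},
    {"dx": 0,"dy": 0,"dz": 0,"wx": 0,"wy": 0,"wz": 0,"gripper": 0.1},
    {"dx": 0,"dy": 0,"dz": 0,"wx": 0,"wy": 0,"wz": 0,"gripper": 0.1},
    {"dx": 0,"dy": 0,"dz": 0,"wx": 0,"wy": 0,"wz": 0,"gripper": 0.1},
    {"dx": 0,"dy": 0,"dz": 0,"wx": 0,"wy": 0,"wz": 0,"gripper": 0.1},
  ],
)

```text
clock: 11.6
position: [0.6528, 0.1365, 0.0914]
ee_rot: [[-0.0, 1.0, 0.0], [1.0, 0.0, 0.0], [0.0, 0.0, -1.0]]
contact_force: [-2.9, 0.5, 8.3]
gripper_width: 0.0228
finger_force: 101.2
```

Call:
move_arm(
  plan=[
    {"dx": 0,"dy": 0.002,"dz": 0,"wx": 0,"wy": 0,"wz": 0,"gripper": 0.1},
    {"dx": 0,"dy": 0.002,"dz": 0,"wx": 0,"wy": 0,"wz": 0,"gripper": 0.1},
    {"dx": 0,"dy": 0.002,"dz": 0,"wx": 0,"wy": 0,"wz": 0,"gripper": 0.1},
    {"dx": 0,"dy": 0.002,"dz": 0,"wx": 0,"wy": 0,"wz": 0,"gripper": 0.1},
    {"dx": 0,"dy": 0.001,"dz": 0,"wx": 0,"wy": 0,"wz": 0,"gripper": 0.1},
    {"dx": 0,"dy": 0,"dz": 0,"wx": 0,"wy": 0,"wz": 0,"gripper": 0.1},
    {"dx": 0,"dy": 0,"dz": 0,"wx": 0,"wy": 0,"wz": 0,"gripper": 0.1},
    {"dx": 0,"dy": 0,"dz": 0,"wx": 0,"wy": 0,"wz": 0,"gripper": 0.1},
    {"dx": 0,"dy": 0,"dz": 0,"wx": 0,"wy": 0,"wz": 0,"gripper": 0.1},
    {"dx": 0,"dy": 0,"dz": 0,"wx": 0,"wy": 0,"wz": 0,"gripper": 0.1},
  ],
)

```text
clock: 12.85
position: [0.6616, 0.1365, 0.0913]
ee_rot: [[-0.0, 1.0, 0.0], [1.0, 0.0, 0.0], [0.0, 0.0, -1.0]]
contact_force: [-3.5, 0.6, 7.2]
gripper_width: 0.0227
finger_force: 101.1
```

Call:
move_arm(
  plan=[
    {"dx": 0,"dy": 0,"dz": 0,"wx": 0,"wy": 0,"wz": 0,"gripper": 0.5},
    {"dx": 0,"dy": 0,"dz": 0,"wx": 0,"wy": 0,"wz": 0,"gripper": 0.5},
    {"dx": 0,"dy": 0,"dz": 0,"wx": 0,"wy": 0,"wz": 0,"gripper": 0.5},
    {"dx": 0,"dy": 0,"dz": -0.01,"wx": 0,"wy": 0,"wz": 0,"gripper": 0.5},
    {"dx": 0,"dy": 0,"dz": -0.03,"wx": 0,"wy": 0,"wz": 0,"gripper": 0.5},
    {"dx": 0,"dy": 0,"dz": -0.04,"wx": 0,"wy": 0,"wz": 0,"gripper": 0.5},
    {"dx": 0,"dy": 0,"dz": -0.04,"wx": 0,"wy": 0,"wz": 0,"gripper": 0.5},
    {"dx": 0,"dy": 0,"dz": -0.04,"wx": 0,"wy": 0,"wz": 0,"gripper": 0.5},
    {"dx": 0,"dy": 0,"dz": 0,"wx": 0,"wy": 0,"wz": 0,"gripper": 0},
    {"dx": 0,"dy": 0,"dz": 0,"wx": 0,"wy": 0,"wz": 0,"gripper": 0},
  ],
)

```text
clock: 14.1
position: [0.6616, 0.1364, 0.2507]
ee_rot: [[-0.0, 1.0, -0.0], [1.0, 0.0, -0.0], [-0.0, -0.0, -1.0]]
contact_force: [0.1, -0.4, -0.1]
gripper_width: 0.0069
finger_force: 0.0
```

```bash
python3 - <<'E'
from h import *
c=snap('wrist','w6.png'); s=sense(); print(s['clock'],s['position'],s['contact_force'],s['gripper_width'])
cv2.imwrite('pics/w6z.png',cv2.resize(c['frame'][110:310,190:370],None,fx=2.9,fy=2.9,interpolation=cv2.INTER_CUBIC))
E
```

```text
14.15 [0.6614206  0.13635797 0.25017837] [-0.14593568  0.6232561  -0.4420105 ] 0.00020075579509505295
```

View pics/w6z.png

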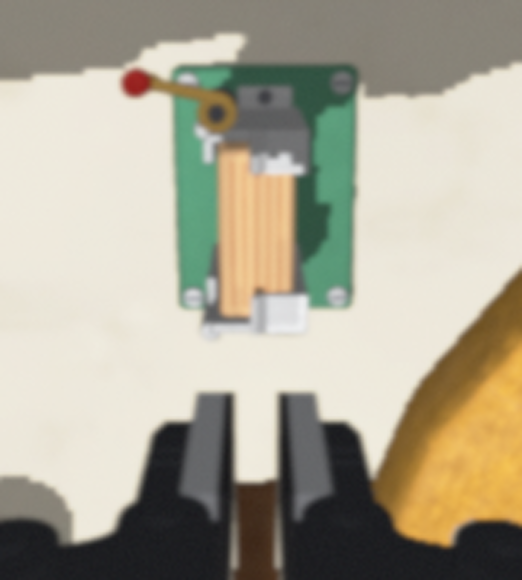

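The tenon sits under both lips: top from columns 219 to 295 and rows 148 to 318. The gate is still open, with the knob at (136,83) and the pin at (217,112).

```bash
python3 - <<'E'
from h import *
c=dict(np.load('pics/w6.png.npz'))
P=lambda u,v,z:onz(c,190+u/2.9,110+v/2.9,z).round(4)
for n,p in dict(tF=(219,230,.08),tR=(296,230,.08),tT=(235,148,.08),tB=(235,318,.08),pin=(217,113,.0895),knob=(136,83,.0995),s1=(187,79,.011),s2=(342,82,.011),s3=(193,297,.011),s4=(338,296,.011),lipR=(308,310,.083),lipF=(254,312,.083)).items(): print(n,P(*p))
E
```

```text
tF [0.6486 0.1379 0.08  ]
tR [0.6748 0.1379 0.08  ]
tT [0.6543 0.1659 0.08  ]
tB [0.6538 0.1062 0.08  ]
pin [0.6489 0.1784 0.0895]
knob [0.6249 0.1885 0.0995]
s1 [0.6336 0.1833 0.011 ]
s2 [0.6958 0.1821 0.011 ]
s3 [0.6341 0.0914 0.011 ]
s4 [0.6966 0.0918 0.011 ]
lipR [0.6792 0.1102 0.083 ]
lipF [0.6605 0.1094 0.083 ]
```

Call:
move_arm(
  plan=[
    {"dx": 0.03,"dy": -0.012,"dz": 0,"wx": 0,"wy": 0,"wz": 0,"gripper": 0},
    {"dx": 0.03,"dy": -0.012,"dz": 0,"wx": 0,"wy": 0,"wz": 0,"gripper": 0},
    {"dx": 0.0185,"dy": -0.0095,"dz": 0.01,"wx": 0,"wy": 0,"wz": 0,"gripper": 0},
    {"dx": 0,"dy": 0,"dz": 0.03,"wx": 0,"wy": 0,"wz": 0,"gripper": 0},
    {"dx": 0,"dy": 0,"dz": 0.04,"wx": 0,"wy": 0,"wz": 0,"gripper": 0},
    {"dx": 0,"dy": 0,"dz": 0.03,"wx": 0,"wy": 0,"wz": 0,"gripper": 0},
    {"dx": 0,"dy": 0,"dz": 0.02,"wx": 0,"wy": 0,"wz": 0,"gripper": 0},
    {"dx": 0,"dy": 0,"dz": 0.0185,"wx": 0,"wy": 0,"wz": 0,"gripper": 0},
    {"dx": 0,"dy": 0,"dz": 0,"wx": 0,"wy": 0,"wz": 0,"gripper": 0},
    {"dx": 0,"dy": 0,"dz": 0,"wx": 0,"wy": 0,"wz": 0,"gripper": 0},
  ],
)

```text
clock: 15.4
position: [0.6282, 0.2148, 0.1027]
ee_rot: [[0.0, 1.0, 0.0], [1.0, -0.0, -0.0], [-0.0, 0.0, -1.0]]
contact_force: [0.6, 0.3, 0.8]
gripper_width: 0.0002
finger_force: 0.0
```

Call:
move_arm(
  plan=[
    {"dx": -0.0064,"dy": -0.0038,"dz": 0,"wx": 0,"wy": 0,"wz": 0,"gripper": 0},
    {"dx": -0.0064,"dy": -0.0038,"dz": 0,"wx": 0,"wy": 0,"wz": 0,"gripper": 0},
    {"dx": -0.0064,"dy": -0.0039,"dz": 0,"wx": 0,"wy": 0,"wz": 0,"gripper": 0},
    {"dx": -0.0035,"dy": -0.0006,"dz": 0,"wx": 0,"wy": 0,"wz": 0,"gripper": 0},
    {"dx": -0.0035,"dy": -0.0005,"dz": 0,"wx": 0,"wy": 0,"wz": 0,"gripper": 0},
    {"dx": -0.0037,"dy": 0.0005,"dz": 0,"wx": 0,"wy": 0,"wz": 0,"gripper": 0},
    {"dx": -0.0037,"dy": 0.0012,"dz": 0,"wx": 0,"wy": 0,"wz": 0,"gripper": 0},
    {"dx": -0.0062,"dy": 0.0044,"dz": 0,"wx": 0,"wy": 0,"wz": 0,"gripper": 0},
    {"dx": -0.0032,"dy": 0.0047,"dz": 0,"wx": 0,"wy": 0,"wz": 0,"gripper": 0},
    {"dx": 0,"dy": 0,"dz": 0,"wx": 0,"wy": 0,"wz": 0,"gripper": 0},
  ],
)

```text
clock: 16.65
position: [0.6269, 0.1715, 0.1023]
ee_rot: [[0.001, 1.0, 0.0], [1.0, -0.001, -0.0], [-0.0, 0.0, -1.0]]
contact_force: [-0.4, -0.5, 1.1]
gripper_width: -0.0003
finger_force: 0.2
```

```bash
python3 - <<'E'
from h import *
s=sense(); print(s['clock'],s['position'],s['contact_force'])
o=np.zeros((600,800,3),np.uint8)
a=snap('wrist','w7.png')['frame']; b=snap('side','s7.png')['frame']
o[:600,:430]=cv2.resize(a[130:370,190:362],(430,600)); o[:360,435:795]=cv2.resize(b[245:335,255:345],(360,360),interpolation=cv2.INTER_CUBIC)
cv2.imwrite('pics/c7.png',o)
def red(c):
    h=cv2.cvtColor(c,cv2.COLOR_BGR2HSV); m=cv2.inRange(h,(0,170,90),(5,255,255))|cv2.inRange(h,(175,170,90),(180,255,255)); k=cv2.findContours(m,0,2)[0]
    return [(cv2.contourArea(x),x[:,0].mean(0).round(1).tolist()) for x in k if cv2.contourArea(x)>3]
print(red(a),red(b))
E
```

```text
16.65 [0.62691298 0.17147838 0.10231723] [-0.40900948 -0.50745326  1.08729366]
[] [(71.0, [374.4, 210.8]), (109.0, [264.8, 190.4]), (40.0, [61.8, 118.0]), (36.5, [55.1, 112.6])]
```

Call:
move_arm(
  plan=[
    {"dx": 0,"dy": 0.001,"dz": 0,"wx": 0,"wy": 0,"wz": 0,"gripper": 0},
    {"dx": 0,"dy": 0.001,"dz": 0,"wx": 0,"wy": 0,"wz": 0,"gripper": 0},
    {"dx": 0,"dy": 0.001,"dz": 0,"wx": 0,"wy": 0,"wz": 0,"gripper": 0},
    {"dx": 0,"dy": 0,"dz": 0,"wx": 0,"wy": 0,"wz": 0,"gripper": 0},
    {"dx": 0,"dy": 0,"dz": 0,"wx": 0,"wy": 0,"wz": 0,"gripper": 0},
    {"dx": 0,"dy": 0,"dz": 0,"wx": 0,"wy": 0,"wz": 0,"gripper": 0},
    {"dx": 0,"dy": 0,"dz": 0,"wx": 0,"wy": 0,"wz": 0,"gripper": 0},
    {"dx": 0,"dy": 0,"dz": 0,"wx": 0,"wy": 0,"wz": 0,"gripper": 0},
    {"dx": 0,"dy": 0,"dz": 0,"wx": 0,"wy": 0,"wz": 0,"gripper": 0},
    {"dx": 0,"dy": 0,"dz": 0,"wx": 0,"wy": 0,"wz": 0,"gripper": 0},
  ],
)

```text
clock: 18.0
position: [0.6295, 0.1719, 0.1025]
ee_rot: [[-0.0, 1.0, -0.0], [1.0, 0.0, 0.0], [0.0, -0.0, -1.0]]
contact_force: [-1.8, -0.7, 0.4]
gripper_width: 0.0001
finger_force: 1.1
```

```bash
python3 - <<'E'
from h import *
o=np.zeros((600,800,3),np.uint8)
a=snap('wrist','w8.png')['frame']; b=snap('side','s8.png')['frame']
o[:600,:430]=cv2.resize(a[130:370,190:362],(430,600)); o[:360,435:795]=cv2.resize(b[245:335,255:345],(360,360),interpolation=cv2.INTER_CUBIC)
cv2.imwrite('pics/c8.png',o)
E
```

Call:
move_arm(
  plan=[
    {"dx": 0,"dy": 0.001,"dz": 0,"wx": 0,"wy": 0,"wz": 0,"gripper": 0},
    {"dx": 0,"dy": 0.001,"dz": 0,"wx": 0,"wy": 0,"wz": 0,"gripper": 0},
    {"dx": 0,"dy": 0.001,"dz": 0,"wx": 0,"wy": 0,"wz": 0,"gripper": 0},
    {"dx": 0,"dy": 0,"dz": 0,"wx": 0,"wy": 0,"wz": 0,"gripper": 0},
    {"dx": 0,"dy": 0,"dz": 0,"wx": 0,"wy": 0,"wz": 0,"gripper": 0},
    {"dx": 0,"dy": 0,"dz": 0,"wx": 0,"wy": 0,"wz": 0,"gripper": 0},
    {"dx": 0,"dy": 0,"dz": 0,"wx": 0,"wy": 0,"wz": 0,"gripper": 0},
    {"dx": 0,"dy": 0,"dz": 0,"wx": 0,"wy": 0,"wz": 0,"gripper": 0},
    {"dx": 0,"dy": 0,"dz": 0,"wx": 0,"wy": 0,"wz": 0,"gripper": 0},
    {"dx": 0,"dy": 0,"dz": 0,"wx": 0,"wy": 0,"wz": 0,"gripper": 0},
  ],
)

```text
clock: 19.35
position: [0.6309, 0.1717, 0.1023]
ee_rot: [[-0.0, 1.0, -0.003], [1.0, 0.0, -0.001], [-0.001, -0.003, -1.0]]
contact_force: [-12.4, -2.9, 5.4]
gripper_width: 0.0002
finger_force: 6.7
```

Call:
move_arm(
  plan=[
    {"dx": 0,"dy": -0.01,"dz": 0,"wx": 0,"wy": 0,"wz": 0,"gripper": 0},
    {"dx": 0,"dy": -0.02,"dz": 0,"wx": 0,"wy": 0,"wz": 0,"gripper": 0},
    {"dx": 0,"dy": -0.02,"dz": -0.02,"wx": 0,"wy": 0,"wz": 0,"gripper": 0},
    {"dx": 0,"dy": 0,"dz": -0.04,"wx": 0,"wy": 0,"wz": 0,"gripper": 0},
    {"dx": 0,"dy": 0,"dz": -0.05,"wx": 0,"wy": 0,"wz": 0,"gripper": 0},
    {"dx": 0,"dy": 0,"dz": -0.04,"wx": 0,"wy": 0,"wz": 0,"gripper": 0},
    {"dx": 0,"dy": 0,"dz": 0,"wx": 0,"wy": 0,"wz": 0,"gripper": 0},
    {"dx": 0,"dy": 0,"dz": 0,"wx": 0,"wy": 0,"wz": 0,"gripper": 0},
    {"dx": 0,"dy": 0,"dz": 0,"wx": 0,"wy": 0,"wz": 0,"gripper": 0},
    {"dx": 0,"dy": 0,"dz": 0,"wx": 0,"wy": 0,"wz": 0,"gripper": 0},
  ],
)

```text
clock: 20.6
position: [0.5822, 0.1719, 0.2517]
ee_rot: [[-0.0, 1.0, -0.001], [1.0, 0.0, -0.0], [-0.0, -0.001, -1.0]]
contact_force: [-0.7, 0.1, -0.8]
gripper_width: -0.0001
finger_force: 0.0
```

```bash
python3 - <<'E'
from h import *
c=snap('wrist','w9.png'); a=c['frame']; s=sense(); print(s['clock'],s['position'],s['contact_force'])
u,v=map(int,proj(c,(.655,.1375,.08))); u0=max(0,u-70);v0=max(0,v-70); print(u0,v0)
cv2.imwrite('pics/c9.png',cv2.resize(a[v0:v0+140,u0:u0+140],None,fx=4.2,fy=4.2,interpolation=cv2.INTER_CUBIC))
h=cv2.cvtColor(a,cv2.COLOR_BGR2HSV); m=cv2.inRange(h,(0,150,70),(6,255,255))|cv2.inRange(h,(174,150,70),(180,255,255)); m[:v0]=0
for k in cv2.findContours(m,0,2)[0]:
    if cv2.contourArea(k)>8:
        p=k[:,0].mean(0); print(cv2.contourArea(k),p,onz(c,*p,.0975))
E
```

```text
20.65 [0.58228076 0.17185363 0.25184389] [ 0.48382702  0.40549649 -0.09934816]
279 153
64.5 [343.66666667 215.33333333] [0.64410465 0.15182699 0.0975    ]
824.0 [ 73.13259669 221.98895028] [0.38400032 0.14520517 0.0975    ]
```

View pics/c9.png

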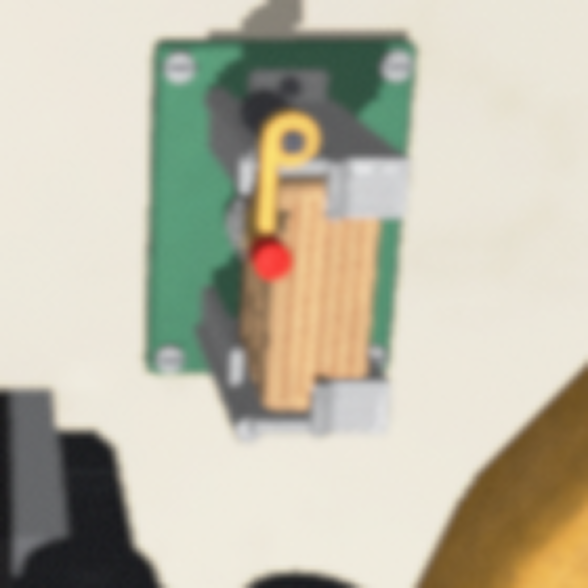

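The gate is shut: its knob is at crop (271,258), world (0.644,0.152), within about 1 mm of where it belongs. The tenon lies under both lips and the robot is clear.

```bash
python3 -c "
from station import *
print(job_done())"
```

```text
the job is handed in; nothing more can be done
None
```

The beech tenon is loaded under both lips on top of the stack, the brass gate is shut, and I handed the job in at about 21 s; the hand-in returned no verdict.

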